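Vent a spray pot and take off its cap of unknown hand

ROBOT

A 7-joint arm with a two-finger parallel gripper is mounted at the origin on a cart in front of the work surface, level with it; the furniture and walls round the work are solid. World frame = base frame: x ahead of the robot, y to its left, z up, the work surface at z = 0. Lengths are in mm, angles in rad, forces in N, time in s.
With the tool pointing down it reaches from about 400 to 850 mm from the base axis. Payload 6.9 kg.
Tool frame: the origin (TCP) lies between the finger pads; the fingertips stand 19 mm ahead of it and the grasp point (between the pads) is the TCP; z points along the fingers, y is the direction in which the jaws open and shut (so a half turn about z gives the same grasp; the last joint's range is limited). The gripper opens to 85 mm and grips with 20 to 120 N. Pads are 22 mm wide; open, the fingers measure 114 mm over their backs; the gripper's body (76 mm by 85 mm) begins 54 mm behind the grasp point. The pads swing forward as they close: fully open they stand 13 mm farther back than shut.
Start: joints at [-1.21, 0.507, -0.238, 1.5, 0.126, 1.149, -0.155], TCP at [158.157, 604.647, 250.275] pointing down, gripper open.
Joint ranges: [-3.08, 3.08], [-0.24, 2.05], [-1.43, 1.35], [0, 2.5], [-1.52, 4.66], [0.17, 1.96], [-2.89, 2.89]. Speed limits (rad/s): [2.39, 2.39, 3.14, 3.14, 3.14, 3.14, 3.14].

INTERFACE

Orientations are given as [roll, pitch, yaw] about the fixed x, y, z axes, in that order (R = Rz(yaw) Ry(pitch) Rx(roll)).
In Python, from cell import read_state, snapshot, calibration, sign_off gives the robot as it stands.
- The arm moves only by the tool step_arm, never from a script. Its arguments are lists of equal length, an entry for each row: "dp": the shift along the tool's x, y, z in mm, a list of three; "turn": the turn, a rotation vector about the tool's x, y, z in degrees, a list of three. In form: {"dp": [[tx, ty, tz], ...], "turn": [[rx, ry, rz], ...]}. A call has 1 to 10 rows; each row shifts and turns the commanded pose from where the row before left it, along the tool's axes as they then stand; what a row does not reach is not made up. A row lasts 1/12 s, in which the tool goes at most 41.7 mm and 7.16 degrees, less where a joint would pass 70% of its speed; a pose out of reach is approached as far as the arm can. A call with a gripper value outside its range is refused whole. "claw" is the gripper command: -1 is shut, 1 is fully open, values between are in proportion, set as the call begins (left out, the last holds). The fingers move at their own pace and stop on an object; the grip force is fixed at half the most. Time passes only in rows, so rows that do not move let the fingers close. It gives the time, the measured TCP pose, the force and the opening at its end, in the units of the state.
- read_state(): the state, without advancing time (a new reading comes with each control period).
- snapshot(name): name is "side" or "top"; returns the picture (400x640x3 uint8, red, green, blue); there is no depth.
- calibration(name): a dict with "intrinsics" (3x3 intrinsics, pixels), "extrinsics" (4x4, takes a point from world to camera coordinates). Camera axes: x right, y up, looking along -z (the intrinsics and any distortion apply to the point x, -y, -z); pixel columns grow to the right and rows downward; lengths in mm; the calibration is good to about 2 mm. A picture is of the moment at which its call begins. calibration takes no time and is no camera call.
- sign_off(): hands the job in, once; it reports no verdict.
The state is a dict: "time_s": time; "joint_pos": joint angles; "qvel": joint speeds; "joint_torque": joint torques, N m; "position": TCP position; "tcp_rot": TCP orientation; "contact_force": force on the tool from outside, world axes, zero at the start; "torque": the same for the moment, N m; "grip_width": finger opening in mm.
Only numpy, scipy, OpenCV 4.12 (cv2) and the standard library are available. Lean on these libraries where they do the work, as an engineer would, in place of code of your own. Each camera call takes 0.05 s, during which the arm holds its last target.

TASK

The small steel pressure pot on the counter has to be opened for refilling. First vent it: pull the red spring-loaded relief knob straight up to its stop, keep it there for half a second and let it spring back. Then loosen the black wing cap, which may be right- or left-handed (you cannot see which: try it gently both ways, and neither force it nor pull on it while it is locked), lift it upright well clear of the neck, about 7 cm, and finish while still holding it there above the neck, leaving the things round about where they stand.

Things in the scene. Friction and masses are not known exactly. Their poses are not given: they have to be found in the camera images.
- pot: Small round stainless pressure pot with a flat steel lid, 142 mm across, lid 110 mm above the counter, held fast (it cannot shift). Origin: centre of its underside, on the counter; z up. In its frame the black cap sits at y = -36 mm, the red relief knob at y = +42 mm, both at x = 0; a small gauge and an outlet are on its +x side, at most 35 mm above the lid.
- neck_rim (a point): Centre of the flat rim of the filler neck (43 mm across, 26 mm high above the lid), 136 mm above the counter; axes as the pot's. The underside of the shut cap rests on it. The neck holds the cap by hidden ledges: until turned free the cap lifts only 1 mm; at any turn from 48 to 66 degrees (best 56) it lifts straight out, its plug being 25 mm long.
- cap: Black filler cap, loose, 0.12 kg: disc 52 mm across with a 9 mm skirt round the neck and a wing grip on top. Origin: centre of its underside, z up. It comes off by turning about its z, clockwise or anticlockwise from above: which one changes from time to time and cannot be seen. The wrong way it stops dead after about 6 degrees; the right way it turns with almost no resistance, is free at 48 degrees and stops at about 66.
- cap_grip (a point): Centre of the cap's upright wing grip, 31 mm above the underside of the cap. The wing is 14 mm thick along its x, 44 mm long along its y; its top is 18.5 mm above this point, the top of the disc 21 mm below it. Shut, its axes are the pot's to within 3 degrees. Turn it with less than 1 N m: a free cap needs under 0.3, so more resistance than that means the wrong way.
- knob_grip (a point): Centre of the head of the red relief knob, 19 mm across and 20 mm high (10 mm above and below this point), on a thin stem; pushed in, this point is 33 mm above the pot's lid. z is the direction of pull.
- relief_knob (a joint): How far the relief knob is pulled up: 0 = in, 0.012 m = at its stop. A spring pulls it back: about 4 N at 0, 8 N at the stop.
- sweet_jar: Bystander, leave alone: jar of marshmallows, 69 mm across, 107 mm high. Origin: centre of its underside.
- pastille_tin: Bystander, leave alone: round tin, 70 mm across, 36 mm high. Origin: centre of its underside.
- ballotin_b: Bystander, leave alone: plum-coloured card box, 67x93x46 mm. Origin: centre of its underside.
- cocoa_shaker: Bystander, leave alone: white shaker, 61 mm across, 97 mm high. Origin: centre of its underside.
Things that resemble listed ones, but are neither listed nor needed, are in the scene too. What is shaped like the cap but blue is not meant.

How it is judged (in metres and radians):
On the way, in this order (a step that is already met when the one before it is completed fails the run):
1. the relief knob is pulled up to its stop and kept there (value of joint relief_knob above 0.0105 m), for 0.3 s.
2. after that, the knob has sprung back in (value of joint relief_knob below 0.003 m), for 0.1 s.
3. the cap is turned free and lifted off the neck (z of cap_grip in the frame of neck_rim above 0.066 m and contact force between the fingers and cap above 1 N), for 0.2 s.
At the end, for the whole second after the job is handed in: The cap is held in the fingers (over 1 N), at least 35 mm higher than when shut, within 60 mm sideways of the neck's axis, upright within 20 degrees, still, touching the pot nowhere; the relief knob is back in (within 3 mm) (all of step 3 and horizontal distance between cap_grip and neck_rim below 0.06 m and angle between cap_grip's own z axis and vertical below 0.35 rad and contact force between cap and pot below 0.1 N and linear speed of cap below 0.05 m/s and value of joint relief_knob below 0.003 m); the arm keeps its last pose, push and grip.
It fails at once if the cap was forced: more than 120 N between cap and pot (contact force between cap and pot above 120 N).
It fails at once if a bystander was pushed more than 30 mm (distance of any of sweet_jar, pastille_tin, ballotin_b, cocoa_shaker from where it was at the start of the episode above 0.03 m).
It also fails if it takes over 54 s, if anything falls off the work surface, if the arm or the gripper's body presses on something with over 40 N, if the wrist force passes 120 N, or if a joint passes its speed limit or range.

## Working session

There is one attempt and no reset: what is moved stays moved. The work goes in short steps, Python scripts to look and compute and a tool call to move; the robot and the scene stay as the last step left them, time stands still between calls to the robot, and variables do not carry over. Pictures are saved under pics/ and viewed, and the job is handed in when it is done.

Besides the shell and the picture viewer there is one more tool, called after "Call:" in YAML: its name, and indented under it one key for each argument. step_arm: Moves the arm, as the interface text tells. Its arguments: {"type":"object","properties":{"dp":{"type":"array","items":{"type":"array","items":{"type":"number"}}},"turn":{"type":"array","items":{"type":"array","items":{"type":"number"}}},"claw":{"type":"number"}},"required":["dp","turn"]}

```bash
ls; mkdir -p pics; python3 - <<'E'
from cell import *
import cv2
for n in("side","top"):
    im=snapshot(n); cv2.imwrite(f"pics/{n}0.png",im[:,:,::-1]); c=calibration(n); print(n,c)
print(read_state())
E
```

```text
pics
side {'intrinsics': array([[519.46294631,   0.        , 313.83829297],
       [  0.        , 519.46294631, 198.96431368],
       [  0.        ,   0.        ,   1.        ]]), 'extrinsics': array([[-1.35151236e-01,  9.90824062e-01,  1.34979156e-03,
        -7.28891815e+01],
       [-8.66922569e-01, -1.18910137e-01,  4.84051277e-01,
         5.08931158e+02],
       [ 4.79770157e-01,  6.42499637e-02,  8.75038593e-01,
        -1.93612982e+03],
       [ 0.00000000e+00,  0.00000000e+00,  0.00000000e+00,
         1.00000000e+00]])}
top {'intrinsics': array([[366.80426196,   0.        , 316.4472716 ],
       [  0.        , 366.80426196, 198.10242324],
       [  0.        ,   0.        ,   1.        ]]), 'extrinsics': array([[ 7.80411591e-03, -9.99839010e-01, -1.61570351e-02,
         1.52022885e+02],
       [ 9.85704936e-01,  4.97239165e-03,  1.68407409e-01,
        -6.69829583e+02],
       [-1.68299958e-01, -1.72403402e-02,  9.85585052e-01,
        -9.99518225e+02],
       [ 0.00000000e+00,  0.00000000e+00,  0.00000000e+00,
         1.00000000e+00]])}
{'time_s': 0.1, 'joint_pos': array([-1.20949505,  0.50827469, -0.23752334,  1.50103012,  0.12571053,
        1.14889906, -0.15481245]), 'qvel': array([-0.00053347, -0.00139303, -0.00044568,  0.00030039, -0.00029846,
       -0.00023247, -0.00115785]), 'joint_torque': array([-4.31103806e-03, -6.21838832e+01, -2.19458632e+00, -2.50209582e+01,
        1.24898329e-02,  7.77669309e-03, -1.26173472e-06]), 'position': array([158.10992935, 604.23863967, 249.50424592]), 'tcp_rot': array([-3.13997106e+00,  3.99311900e-05,  2.88578756e+00]), 'contact_force': array([ 0.32474016, -0.21679343, -0.76045008]), 'torque': array([-0.00167383,  0.01605212,  0.04332154]), 'grip_width': 85.32807325194054}
```

View pics/side0.png

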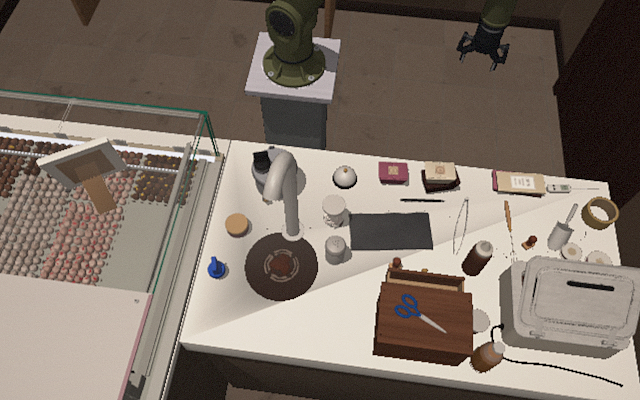

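View pics/top0.png

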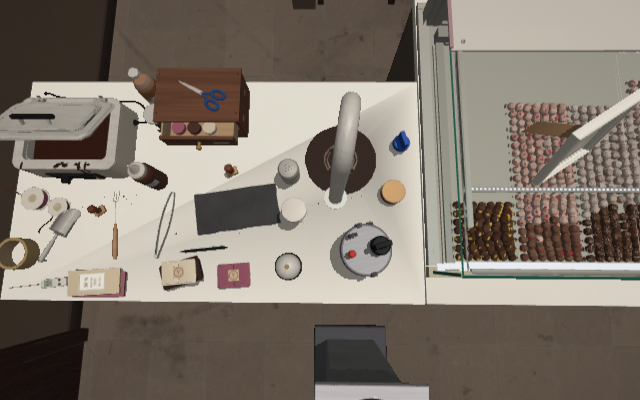

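```bash
python3 - <<'E'
import cv2
a=cv2.imread("pics/top0.png")[210:290,320:420]; b=cv2.imread("pics/side0.png")[135:215,230:330]
cv2.imwrite("pics/z0.png",cv2.hconcat([cv2.resize(i,None,fx=4,fy=4,interpolation=cv2.INTER_CUBIC) for i in(a,b)]))
E
```

```text
(no output)
```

View pics/z0.png

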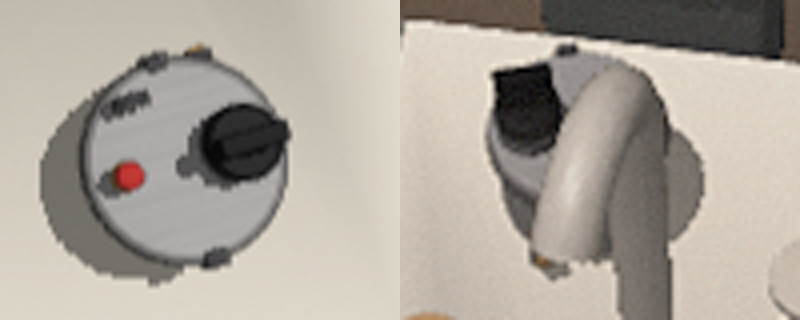

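```bash
cat > h.py <<'E'
import numpy as np, cv2
from cell import *
def ray(n,u,v):
    c=calibration(n);K=c["intrinsics"];E=c["extrinsics"];R=E[:3,:3];t=E[:3,3]
    d=np.linalg.inv(K)@[u,v,1]; d=R.T@(d*[1,-1,-1]); return -R.T@t,d
def at(n,u,v,z):
    o,d=ray(n,u,v); return (o+d*(z-o[2])/d[2])
def pix(n,p):
    c=calibration(n);q=c["extrinsics"]@np.r_[p,1];q=c["intrinsics"]@(q[:3]*[1,-1,-1]);return q[:2]/q[2]
E
python3 - <<'E'
from h import *
im=cv2.imread("pics/top0.png"); sub=im.copy().astype(int)
b,g,r=sub[...,0],sub[...,1],sub[...,2]
m=((r>120)&(g<90)&(b<90)).astype(np.uint8); m[:240]=0;m[265:]=0;m[:,:340]=0;m[:,370:]=0
w=np.where(m); print("red n",len(w[0]))
u,v=w[1].mean(),w[0].mean(); print(u,v); k=at("top",u,v,148);print("knob",k, at("top",u,v,153))
mx=sub.max(2); m=(mx<62).astype(np.uint8); m[:230]=0;m[256:]=0;m[:,:366]=0;m[:,394:]=0
print("\n".join("".join("%4d"%x for x in row) for row in mx[232:258,364:396]))
# lid
E
```

```text
red n 35
352.34285714285716 253.6
knob [509.58924644  61.58304409 148.        ] [509.49085933  61.98474684 153.        ]
 173 173 174 174 174 175 174 172 171 171 172 171 172 173 174 175 177 163 148 125 134 177 199 199 198 198 197 197 198 198 197 197
 176 176 174 173 171 172 171 171 170 173 173 173 175 175 175 175 175 175 165 148 130 126 184 199 198 199 198 198 199 199 197 197
 173 172 171 170 171 172 173 173 174 175 175 175 173 173 173 173 172 172 172 168 142 116 138 199 199 199 199 199 199 199 197 197
 172 170 173 172 173 173 174 174 174 172 172 173 171 145 146 140 138 139 142 149 146 138 113 176 200 200 199 200 199 198 199 199
 173 174 175 175 173 174 173 172 171 171 168 144 133  72  73  46  25  29  49  77 109 121 124 131 179 200 200 201 200 198 199 199
 175 175 173 173 172 172 170 169 170 153 136  68  17  25  34  34  36  40  36  36  34  51  88 114 126 201 200 201 201 200 199 199
 172 170 170 171 171 171 171 170 140  91  21  19  34  38  48  47  48  49  48  51  48  37  31  65 104 179 201 200 201 200 200 199
 171 171 171 172 172 171 143 136  46  15  18  34  48  48  47  48  47  47  48
[... 1674 characters left out ...]
 48  46  45  41  32  67 133 171 136 106 208 209 209 207
 128  85  85  87 129 127  83  83  74  63  38  23  17  16  30  38  39  40  38  39  34  24  67 134 172 172 136 104 209 208 209 209
 171 130 129 132 173 170 126  83  83  80  67  47  30  27  21  17  17  22  32  62  65 115 133 172 173 168 136 110 209 208 209 209
 173 172 173 172 171 172 167  82  82  82  81  71  62  61  56  60 114 115 117 131 132 172 172 172 172 159 134 116 210 210 209 209
 171 171 171 171 169 171 167 126 128 128 126  82  83  86 128 130 173 172 171 171 170 172 173 175 175 149 125 140 211 210 211 210
 171 170 171 171 169 171 171 171 173 173 172 129 128 132 173 171 172 172 173 173 175 176 176 177 177 140 113 192 211 211 211 210
```

```bash
python3 - <<'E'
from h import *
im=cv2.imread("pics/top0.png"); mx=im.max(2).astype(int)
# wing top by gray band 39..45, right area
m=((mx>=39)&(mx<=45)).astype(np.uint8)
roi=np.zeros_like(m); roi[239:251,374:393]=1; m&=roi
n,l,s,c=cv2.connectedComponentsWithStats(m,connectivity=4); i=1+np.argmax(s[1:,4]); mm=(l==i).astype(np.uint8)
for row in mm[236:252,372:394]: print("".join(map(str,row)))
ys,xs=np.where(mm); P=np.array([at("top",x,y,185.5)[:2] for x,y in zip(xs,ys)])
r=cv2.minAreaRect(P.astype(np.float32)); print("rect",r, P.mean(0)); e=np.linalg.eigh(np.cov(P.T))[1][:,1]; print("axis",np.degrees(np.arctan2(e[1],e[0])))
# lid/pot silhouette circle: boundary by bright gradients
cx=[]
for a in np.arange(0,360,5):
    for rr in np.arange(30,20,-.25):
        u=367+rr*np.cos(np.radians(a)); v=249.7+rr*np.sin(np.radians(a))
for name,(u,v) in dict(L=(340.6,249),T=(367,223.3),R=(392,251),B=(367,276)).items(): print(name,at("top",u,v,110)[:2])
E
```

```text
0000000000000000000000
0000000000000000000000
0000000000000000000000
0000000000000000000000
0000000000000000000000
0000000000000000011000
0000000000000011111000
0000000000011111111000
0000000111111111100000
0000111111111100000000
0000111111100000000000
0000011100000000000000
0000000000000000000000
0000000000000000000000
0000000000000000000000
0000000000000000000000
rect ((532.6488037109375, -11.767328262329102), (6.921211242675781, 36.95305633544922), 18.595417022705078) [532.38697808 -11.39166632]
axis 107.70074873687403
L [522.26376575  89.77031227]
T [591.59514635  18.28856863]
R [517.98058151 -47.05429651]
B [452.18836442  20.42941907]
```

```bash
cat >> h.py <<'E'
YAW=np.radians(107.3)-np.pi/2
KN=np.array([509.5,61.6]);CAP=np.array([532.7,-12.9])
C=KN-42*np.array([-np.sin(YAW),np.cos(YAW)])
def pot(p):
    d=np.asarray(p)[:2]-C;c,s=np.cos(YAW),np.sin(YAW);return np.array([c*d[0]+s*d[1],-s*d[0]+c*d[1]])
def go(x,y,z,yawdeg=107.3):
    s=read_state();from scipy.spatial.transform import Rotation as Ro
    R=Ro.from_euler("xyz",s["tcp_rot"]);T=Ro.from_euler("xyz",[180,0,yawdeg],degrees=True)
    print("t",round(s["time_s"],2),"pos",s["position"].round(1),"rpy",np.degrees(s["tcp_rot"]).round(1),"w",round(s["grip_width"],1),"F",s["contact_force"].round(1),"M",s["torque"].round(2),"q",s["joint_pos"].round(2))
    print("dp tool",R.inv().apply(np.array([x,y,z])-s["position"]).round(1),"turn",np.degrees((R.inv()*T).as_rotvec()).round(1))
E
python3 - <<'E'
from h import *
print(C)
for n,u,v in [("text",351.3,236),("clipT",358,225.5),("outl",369.5,222.7),("clipB",374,274.5)]: print(n,[pot(at("top",u,v,z)).round(0) for z in(110,145)])
print("faucet base",at("top",338,200,0))
from scipy.optimize import least_squares
o1,d1=ray("top",351,97);o2,d2=ray("side",282,160)
A=np.c_[d1,-d2];k=np.linalg.lstsq(A,o2-o1,rcond=None)[0];print(o1+k[0]*d1,o2+k[1]*d2)
go(509.5,61.6,250)
E
```

```text
[521.98974471  21.50004642]
text [array([45., 27.]), array([44., 30.])]
clipT [array([67.,  1.]), array([65.,  6.])]
outl [array([ 65., -31.]), array([ 63., -25.])]
clipB [array([-69.,   1.]), array([-66.,   5.])]
faucet base [673.23183288  91.81124652   0.        ]
[764.43036742  91.18471822 516.43593274] [763.21772041 108.132326   514.50624971]
t 0.1 pos [158.1 604.2 249.5] rpy [-179.9    0.   165.3] w 85.3 F [ 0.3 -0.2 -0.8] M [-0.    0.02  0.04] q [-1.21  0.51 -0.24  1.5   0.13  1.15 -0.15]
dp tool [-4.773e+02 -4.361e+02  2.000e-01] turn [-0.1  0.  58. ]
```

Call:
step_arm:
  dp:
    - [-20,-18,0]
    - [-24,-22,0]
    - [-24,-22,0]
    - [-24,-22,0]
    - [-24,-22,0]
    - [-24,-22,0]
    - [-24,-22,0]
    - [-24,-22,0]
    - [-24,-22,0]
    - [-24,-22,0]
  turn:
    - [0,0,0]
    - [0,0,0]
    - [0,0,0]
    - [0,0,0]
    - [0,0,0]
    - [0,0,0]
    - [0,0,0]
    - [0,0,0]
    - [0,0,0]
    - [0,0,0]

```text
time_s: 0.93
position: [332.3, 334.3, 250.1]
tcp_rot: [-3.141, -0.0, 2.886]
contact_force: [-0.3, -0.1, 0.0]
grip_width: 85.3
```

Call:
step_arm:
  dp:
    - [-24,-22,0]
    - [-24,-22,0]
    - [-24,-22,0]
    - [-24,-22,0]
    - [-24,-22,0]
    - [-24,-22,0]
    - [-24,-22,0]
    - [-24,-22,0]
    - [-24,-22,0]
    - [-18,-15,0]
  turn:
    - [0,0,0]
    - [0,0,0]
    - [0,0,0]
    - [0,0,0]
    - [0,0,0]
    - [0,0,0]
    - [0,0,0]
    - [0,0,0]
    - [0,0,0]
    - [0,0,0]
  claw: -0.2

```text
time_s: 1.77
position: [505.2, 67.5, 250.0]
tcp_rot: [-3.14, 0.0, 2.883]
contact_force: [0.6, 0.0, -0.0]
grip_width: 34.4
```

Call:
step_arm:
  dp:
    - [0,0,0]
    - [0,0,0]
    - [0,0,0]
    - [0,0,0]
    - [0,0,0]
    - [0,0,0]
    - [0,0,0]
    - [0,0,0]
    - [0,0,0]
    - [0,0,0]
  turn:
    - [0,0,6]
    - [0,0,6.5]
    - [0,0,6.5]
    - [0,0,6.5]
    - [0,0,6.5]
    - [0,0,6.5]
    - [0,0,6.5]
    - [0,0,6.5]
    - [0,0,6.5]
    - [0,0,0]

```text
time_s: 2.6
position: [504.0, 70.8, 250.0]
tcp_rot: [-3.141, 0.0, 1.869]
contact_force: [-0.6, 0.1, -0.4]
grip_width: 34.0
```

```bash
python3 - <<'E'
from h import *
go(509.5,61.6,190)
im=snapshot("top"); cv2.imwrite("pics/t1.png",cv2.resize(im[150:320,280:450,::-1],None,fx=3.5,fy=3.5,interpolation=cv2.INTER_CUBIC))
E
```

```text
t 2.6 pos [504.   70.8 250. ] rpy [-180.     0.   107.1] w 34.0 F [-0.6  0.1 -0.4] M [ 0.    0.   -0.01] q [-0.33  0.33  0.19  1.8  -0.07  1.02  0.19]
dp tool [-10.4   2.6  60. ] turn [-0.   0.  -0.2]
```

View pics/t1.png

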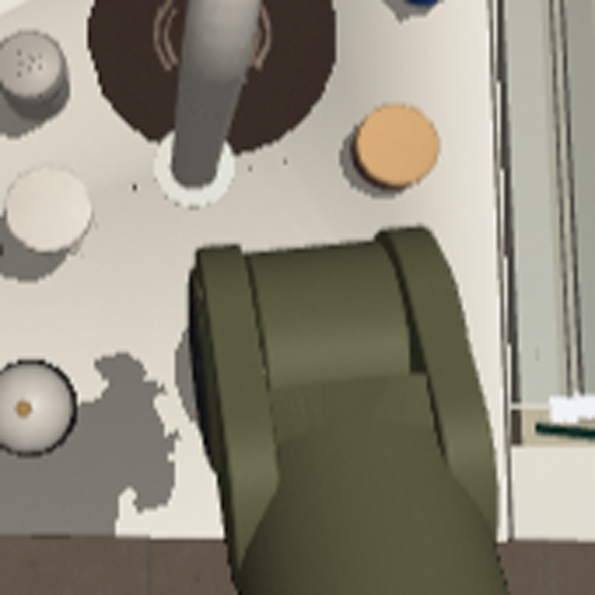

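Call:
step_arm:
  dp:
    - [-3,0.6,15]
    - [-3,1,15]
    - [-3,1,15]
    - [-1.4,0,15]
    - [0,0,10]
    - [0,0,10]
    - [0,0,10]
    - [0,0,8]
    - [0,0,0]
  turn:
    - [0,0,0]
    - [0,0,0]
    - [0,0,0]
    - [0,0,0]
    - [0,0,0]
    - [0,0,0]
    - [0,0,0]
    - [0,0,0]
    - [0,0,0]

```text
time_s: 3.4
position: [509.0, 61.5, 150.8]
tcp_rot: [-3.139, -0.001, 1.876]
contact_force: [-0.4, 0.1, -0.3]
grip_width: 34.2
```

```bash
python3 - <<'E'
from h import *
go(509.5,61.6,141.5)
im=snapshot("side"); cv2.imwrite("pics/s2.png",cv2.resize(im[60:230,200:370,::-1],None,fx=3.5,fy=3.5,interpolation=cv2.INTER_CUBIC))
E
```

```text
t 3.4 pos [509.   61.5 150.8] rpy [-179.8   -0.   107.5] w 34.2 F [-0.4  0.1 -0.3] M [-0.05  0.09 -0.03] q [-0.29  0.45  0.17  1.93 -0.11  0.77  0.25]
dp tool [-0.   0.6  9.3] turn [-0.2 -0.   0.2]
```

View pics/s2.png

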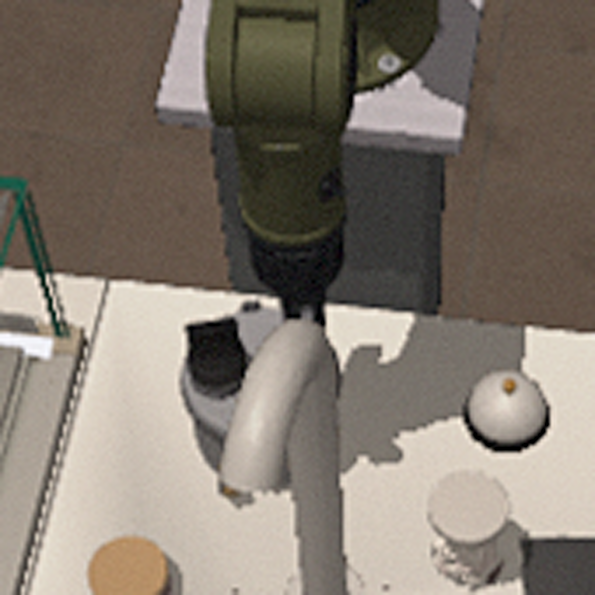

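Call:
step_arm:
  dp:
    - [0,0.5,4]
    - [0,0,4]
    - [0,0,1.5]
    - [0,0,0]
  turn:
    - [0,0,0]
    - [0,0,0]
    - [0,0,0]
    - [0,0,0]

```text
time_s: 3.78
position: [510.3, 61.7, 142.6]
tcp_rot: [-3.141, 0.0, 1.874]
contact_force: [-1.0, 0.8, -0.1]
grip_width: 34.4
```

Call:
step_arm:
  dp:
    - [0,0,0]
    - [0,0,0]
    - [0,0,0]
    - [0,0,0]
    - [0,0,0]
    - [0,0,0]
  turn:
    - [0,0,0]
    - [0,0,0]
    - [0,0,0]
    - [0,0,0]
    - [0,0,0]
    - [0,0,0]
  claw: -1

```text
time_s: 4.28
position: [510.4, 61.6, 143.1]
tcp_rot: [3.141, 0.0, 1.874]
contact_force: [-1.7, -1.0, 6.0]
grip_width: 16.6
```

Call:
step_arm:
  dp:
    - [0,0,-2]
    - [0,0,-2]
    - [0,0,-2]
    - [0,0,-2]
    - [0,0,0]
  turn:
    - [0,0,0]
    - [0,0,0]
    - [0,0,0]
    - [0,0,0]
    - [0,0,0]

```text
time_s: 4.7
position: [510.3, 61.7, 150.8]
tcp_rot: [-3.141, 0.0, 1.873]
contact_force: [1.4, 0.5, -6.8]
grip_width: 16.5
```

Call:
step_arm:
  dp:
    - [0,0,-1.5]
    - [0,0,-1.5]
    - [0,0,-1]
    - [0,0,-0.5]
    - [0,0,0]
  turn:
    - [0,0,0]
    - [0,0,0]
    - [0,0,0]
    - [0,0,0]
    - [0,0,0]

```text
time_s: 5.12
position: [510.3, 61.7, 155.2]
tcp_rot: [-3.141, 0.0, 1.873]
contact_force: [2.1, -0.4, -8.3]
grip_width: 16.9
```

Call:
step_arm:
  dp:
    - [0,0,-0.5]
    - [0,0,-0.5]
    - [0,0,0]
    - [0,0,0]
  turn:
    - [0,0,0]
    - [0,0,0]
    - [0,0,0]
    - [0,0,0]

```text
time_s: 5.45
position: [510.2, 61.7, 155.4]
tcp_rot: [-3.141, 0.0, 1.874]
contact_force: [5.6, 0.5, -22.4]
grip_width: 16.7
```

Force jumped from 8 to 22 N: it is at the stop. Hold, then lower it back and release.

Call:
step_arm:
  dp:
    - [0,0,0]
    - [0,0,0]
    - [0,0,0]
    - [0,0,0]
    - [0,0,0]
    - [0,0,0]
    - [0,0,0]
  turn:
    - [0,0,0]
    - [0,0,0]
    - [0,0,0]
    - [0,0,0]
    - [0,0,0]
    - [0,0,0]
    - [0,0,0]

```text
time_s: 6.03
position: [510.2, 61.7, 155.4]
tcp_rot: [-3.141, 0.0, 1.874]
contact_force: [4.9, -0.2, -22.6]
grip_width: 16.8
```

Call:
step_arm:
  dp:
    - [0,0,2]
    - [0,0,3]
    - [0,0,3]
    - [0,0,3]
    - [0,0,2]
    - [0,0,0]
    - [0,0,0]
  turn:
    - [0,0,0]
    - [0,0,0]
    - [0,0,0]
    - [0,0,0]
    - [0,0,0]
    - [0,0,0]
    - [0,0,0]

```text
time_s: 6.62
position: [510.3, 61.7, 143.4]
tcp_rot: [3.142, -0.0, 1.873]
contact_force: [-0.7, 0.1, -3.3]
grip_width: 17.0
```

Call:
step_arm:
  dp:
    - [0,0,0]
    - [0,0,0]
    - [0,0,0]
    - [0,0,0]
    - [0,0,0]
  turn:
    - [0,0,0]
    - [0,0,0]
    - [0,0,0]
    - [0,0,0]
    - [0,0,0]
  claw: -0.2

```text
time_s: 7.03
position: [510.6, 61.7, 143.5]
tcp_rot: [3.141, 0.0, 1.874]
contact_force: [0.2, -0.4, -0.3]
grip_width: 33.8
```

Call:
step_arm:
  dp:
    - [0,0,-10]
    - [0,0,-15]
    - [0,0,-20]
    - [0,0,-20]
    - [0,0,-20]
    - [0,0,-10]
    - [0,0,0]
  turn:
    - [0,0,0]
    - [0,0,0]
    - [0,0,0]
    - [0,0,0]
    - [0,0,0]
    - [0,0,0]
    - [0,0,0]

```text
time_s: 7.62
position: [511.6, 61.7, 240.7]
tcp_rot: [3.137, 0.001, 1.873]
contact_force: [-0.6, -0.2, -0.8]
grip_width: 33.9
```

```bash
python3 - <<'E'
from h import *
go(532.7,-12.9,240)
E
```

```text
t 7.62 pos [511.6  61.7 240.7] rpy [179.7   0.  107.3] w 33.9 F [-0.6 -0.2 -0.8] M [ 0.04 -0.05 -0.02] q [-0.31  0.35  0.19  1.81 -0.08  0.99  0.22]
dp tool [-77.5  -2.1   0.7] turn [0.3 0.  0. ]
```

Call:
step_arm:
  dp:
    - [-10,0,0]
    - [-20,-1,0]
    - [-25,-1,0]
    - [-15,0,0]
    - [-7,0,5]
    - [0,0,15]
    - [0,0,15]
    - [0,0,12]
    - [0,0,0]
  turn:
    - [0,0,0]
    - [0,0,0]
    - [0,0,0]
    - [0,0,0]
    - [0,0,0]
    - [0,0,0]
    - [0,0,0]
    - [0,0,0]
    - [0,0,0]

```text
time_s: 8.37
position: [529.4, -12.2, 187.9]
tcp_rot: [-3.136, -0.002, 1.874]
contact_force: [-0.6, -0.2, -0.3]
grip_width: 34.1
```

```bash
python3 - <<'E'
from h import *
go(532.7,-12.9,169)
im=snapshot("side"); cv2.imwrite("pics/s3.png",cv2.resize(im[90:210,220:340,::-1],None,fx=5,fy=5,interpolation=cv2.INTER_CUBIC))
E
```

```text
t 8.37 pos [529.4 -12.2 187.9] rpy [-1.797e+02 -1.000e-01  1.074e+02] w 34.1 F [-0.6 -0.2 -0.3] M [-0.03  0.02  0.03] q [-0.16  0.43  0.2   1.84 -0.11  0.89  0.39]
dp tool [-1.7  3.  18.8] turn [-0.3 -0.1  0.1]
```

View pics/s3.png

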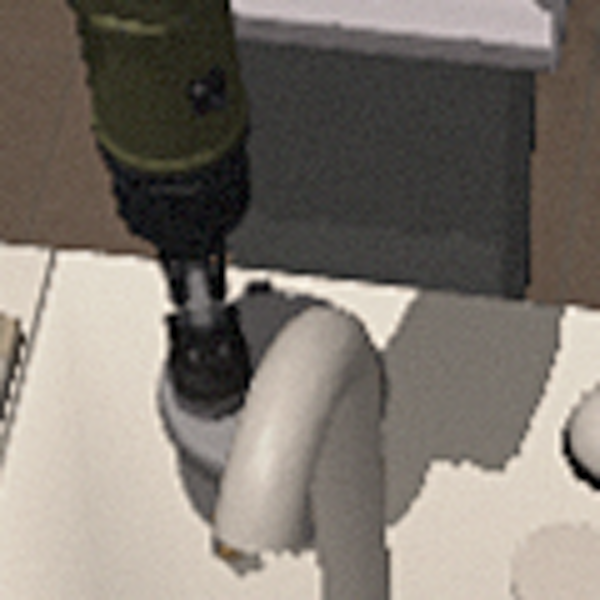

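Call:
step_arm:
  dp:
    - [-0.8,1.5,4]
    - [-0.8,1.5,5]
    - [0,0,5]
    - [0,0,4]
    - [0,0,0]
    - [0,0,0]
  turn:
    - [0,0,0]
    - [0,0,0]
    - [0,0,0]
    - [0,0,0]
    - [0,0,0]
    - [0,0,0]

```text
time_s: 8.92
position: [534.6, -13.0, 173.1]
tcp_rot: [-3.141, -0.0, 1.874]
contact_force: [0.2, 0.1, 1.1]
grip_width: 34.4
```

Call:
step_arm:
  dp:
    - [0,0,0]
    - [0,0,0]
    - [0,0,0]
    - [0,0,0]
    - [0,0,0]
    - [0,0,0]
  turn:
    - [0,0,0]
    - [0,0,0]
    - [0,0,0]
    - [0,0,0]
    - [0,0,0]
    - [0,0,0]
  claw: -1

```text
time_s: 9.42
position: [534.5, -13.2, 173.5]
tcp_rot: [-3.141, 0.0, 1.873]
contact_force: [-3.7, -0.5, 5.4]
grip_width: 13.4
```

```bash
python3 - <<'E'
from h import *
go(532.7,-12.9,169)
E
```

```text
t 9.42 pos [534.5 -13.2 173.5] rpy [-180.     0.   107.3] w 13.4 F [-3.7 -0.5  5.4] M [-0.13  0.72  0.06] q [-0.16  0.45  0.2   1.85 -0.11  0.85  0.4 ]
dp tool [ 0.8 -1.7  4.5] turn [-0.  0.  0.]
```

Call:
step_arm:
  dp:
    - [0,-0.7,-0.3]
    - [0,0,0]
    - [0,0,0]
  turn:
    - [0,0,0]
    - [0,0,0]
    - [0,0,0]

```text
time_s: 9.67
position: [534.2, -13.2, 173.6]
tcp_rot: [3.141, 0.0, 1.874]
contact_force: [-1.3, -0.5, 2.6]
grip_width: 13.1
```

```bash
python3 -c "
from h import *
go(532.7,-12.9,169)"
```

```text
t 9.67 pos [534.2 -13.2 173.6] rpy [180.    0.  107.3] w 13.1 F [-1.3 -0.5  2.6] M [-0.08  0.19  0.05] q [-0.16  0.45  0.2   1.85 -0.11  0.85  0.4 ]
dp tool [ 0.8 -1.3  4.6] turn [0. 0. 0.]
```

Call:
step_arm:
  dp:
    - [0,0,0]
    - [0,0,0]
    - [0,0,0]
    - [0,0,0]
    - [0,0,0]
  turn:
    - [0,0,1]
    - [0,0,1.5]
    - [0,0,1.5]
    - [0,0,0]
    - [0,0,0]

```text
time_s: 10.08
position: [534.2, -13.1, 173.6]
tcp_rot: [3.141, -0.0, 1.804]
contact_force: [-0.2, 0.9, 2.1]
grip_width: 13.2
```

```bash
python3 -c "
from h import *
go(532.7,-12.9,169)"
```

```text
t 10.08 pos [534.2 -13.1 173.6] rpy [180.   -0.  103.3] w 13.2 F [-0.2  0.9  2.1] M [0.22 0.13 0.03] q [-0.17  0.45  0.22  1.85 -0.12  0.85  0.34]
dp tool [ 0.5 -1.4  4.6] turn [ 0. -0. -4.]
```

Call:
step_arm:
  dp:
    - [0,0,0]
    - [0,0,0]
    - [0,0,0]
    - [0,0,0]
    - [0,0,0]
  turn:
    - [0,0,1]
    - [0,0,1]
    - [0,0,1]
    - [0,0,0]
    - [0,0,0]

```text
time_s: 10.5
position: [534.1, -13.3, 173.6]
tcp_rot: [-3.142, 0.0, 1.751]
contact_force: [-0.6, 0.3, 0.8]
grip_width: 13.2
```

```bash
python3 -c "
from h import *
go(532.7,-12.9,169)"
```

```text
t 10.5 pos [534.1 -13.3 173.6] rpy [-180.     0.   100.3] w 13.2 F [-0.6  0.3  0.8] M [0.21 0.17 0.11] q [-0.18  0.45  0.23  1.85 -0.13  0.85  0.3 ]
dp tool [ 0.7 -1.3  4.6] turn [-0.  0. -7.]
```

Call:
step_arm:
  dp:
    - [0,0,0]
    - [0,0,0]
    - [0,0,0]
    - [0,0,0]
  turn:
    - [0,0,1]
    - [0,0,1]
    - [0,0,0]
    - [0,0,0]

```text
time_s: 10.83
position: [534.1, -13.3, 173.6]
tcp_rot: [-3.141, 0.0, 1.717]
contact_force: [-0.1, 0.7, 2.3]
grip_width: 13.0
```

```bash
python3 -c "
from h import *
go(532.7,-12.9,169)"
```

```text
t 10.83 pos [534.1 -13.3 173.6] rpy [-180.     0.    98.4] w 13.0 F [-0.1  0.7  2.3] M [0.16 0.17 0.26] q [-0.19  0.45  0.24  1.85 -0.14  0.85  0.27]
dp tool [ 0.6 -1.3  4.6] turn [-0.   0.  -8.9]
```

Call:
step_arm:
  dp:
    - [0,0,0]
    - [0,0,0]
    - [0,0,0]
    - [0,0,0]
  turn:
    - [0,0,0.8]
    - [0,0,0.7]
    - [0,0,0]
    - [0,0,0]

```text
time_s: 11.17
position: [534.0, -13.2, 173.6]
tcp_rot: [-3.141, 0.0, 1.69]
contact_force: [-0.8, 1.2, 1.8]
grip_width: 13.2
```

```bash
python3 -c "
from h import *
go(532.7,-12.9,169)"
```

```text
t 11.17 pos [534.  -13.2 173.6] rpy [-180.     0.    96.9] w 13.2 F [-0.8  1.2  1.8] M [0.14 0.28 0.44] q [-0.19  0.45  0.25  1.85 -0.14  0.85  0.25]
dp tool [ 0.5 -1.3  4.6] turn [ -0.    0.  -10.4]
```

Resistance climbs steadily past 0.3 N·m, so clockwise is the blocked way. Going back and trying anticlockwise.

Call:
step_arm:
  dp:
    - [0,0,0]
    - [0,0,0]
    - [0,0,0]
    - [0,0,0]
    - [0,0,0]
    - [0,0,0]
    - [0,0,0]
    - [0,0,0]
    - [0,0,0]
  turn:
    - [0,0,-2]
    - [0,0,-2.5]
    - [0,0,-2.5]
    - [0,0,-2.5]
    - [0,0,-2.5]
    - [0,0,-2.5]
    - [0,0,-1.5]
    - [0,0,0]
    - [0,0,0]

```text
time_s: 11.92
position: [534.3, -13.6, 173.6]
tcp_rot: [3.141, 0.0, 1.968]
contact_force: [0.5, 0.2, 0.1]
grip_width: 13.3
```

```bash
python3 -c "
from h import *
go(532.7,-12.9,169)"
```

```text
t 11.92 pos [534.3 -13.6 173.6] rpy [180.    0.  112.7] w 13.3 F [0.5 0.2 0.1] M [-0.14 -0.1   0.02] q [-0.14  0.45  0.17  1.85 -0.1   0.85  0.48]
dp tool [ 1.2 -1.2  4.6] turn [0.  0.  5.4]
```

Call:
step_arm:
  dp:
    - [0,0,0]
    - [0,0,0]
    - [0,0,0]
    - [0,0,0]
    - [0,0,0]
    - [0,0,0]
  turn:
    - [0,0,-1]
    - [0,0,-1.5]
    - [0,0,-1]
    - [0,0,-0.5]
    - [0,0,0]
    - [0,0,0]

```text
time_s: 12.42
position: [534.1, -13.2, 173.6]
tcp_rot: [-3.142, -0.0, 2.039]
contact_force: [0.3, -0.1, -0.4]
grip_width: 13.4
```

```bash
python3 -c "
from h import *
go(532.7,-12.9,169)"
```

```text
t 12.42 pos [534.1 -13.2 173.6] rpy [-180.    -0.   116.8] w 13.4 F [ 0.3 -0.1 -0.4] M [-0.07 -0.1   0.  ] q [-0.12  0.45  0.15  1.85 -0.09  0.85  0.54]
dp tool [ 0.9 -1.1  4.6] turn [-0.  -0.   9.5]
```

Free this way (0.0 N·m). Continue to 56°.

Call:
step_arm:
  dp:
    - [0,0,0]
    - [0,0,0]
    - [0,0,0]
    - [0,0,0]
    - [0,0,0]
    - [0,0,0]
    - [0,0,0]
    - [0,0,0]
  turn:
    - [0,0,-2]
    - [0,0,-4]
    - [0,0,-4]
    - [0,0,-4]
    - [0,0,-4]
    - [0,0,-4]
    - [0,0,-2]
    - [0,0,0]

```text
time_s: 13.08
position: [534.0, -13.2, 173.6]
tcp_rot: [3.142, -0.0, 2.459]
contact_force: [0.1, -1.1, 0.5]
grip_width: 12.9
```

```bash
python3 -c "
from h import *
go(532.7,-12.9,169,163.3)"
```

```text
t 13.08 pos [534.  -13.2 173.6] rpy [180.   -0.  140.9] w 12.9 F [ 0.1 -1.1  0.5] M [ 0.   -0.06 -0.02] q [-0.04  0.44  0.03  1.85 -0.02  0.85  0.89]
dp tool [ 1.2 -0.6  4.6] turn [  0.   -0.  -22.4]
```

Call:
step_arm:
  dp:
    - [0,0,0]
    - [0,0,0]
    - [0,0,0]
    - [0,0,0]
    - [0,0,0]
    - [0,0,0]
    - [0,0,0]
    - [0,0,0]
  turn:
    - [0,0,-2]
    - [0,0,-4]
    - [0,0,-4]
    - [0,0,-4]
    - [0,0,-4]
    - [0,0,-3]
    - [0,0,-1.4]
    - [0,0,0]

```text
time_s: 13.75
position: [534.0, -13.1, 173.6]
tcp_rot: [3.141, -0.0, 2.849]
contact_force: [-0.1, -1.1, 1.1]
grip_width: 13.3
```

Call:
step_arm:
  dp:
    - [0,0,-1]
    - [0,0,-1]
    - [0,0,-1]
    - [0,0,0]
  turn:
    - [0,0,0]
    - [0,0,0]
    - [0,0,0]
    - [0,0,0]

```text
time_s: 14.08
position: [534.0, -13.2, 176.7]
tcp_rot: [-3.141, -0.0, 2.848]
contact_force: [0.2, 0.3, -0.9]
grip_width: 13.2
```

```bash
python3 -c "
from h import *
go(532.7,-12.9,169,163.3)"
```

```text
t 14.08 pos [534.  -13.2 176.7] rpy [-180.    -0.   163.2] w 13.2 F [ 0.2  0.3 -0.9] M [ 0.11 -0.02 -0.04] q [ 0.03  0.44 -0.07  1.85  0.04  0.86  1.21]
dp tool [ 1.3 -0.1  7.7] turn [-0.  -0.  -0.1]
```

Lifting with only the cap's weight felt; it is free. On up to about 70 mm.

Call:
step_arm:
  dp:
    - [0,0,-4]
    - [0,0,-7]
    - [0,0,-8]
    - [0,0,-10]
    - [0,0,-10]
    - [0,0,-10]
    - [0,0,-10]
    - [0,0,-8]
    - [0,0,0]
    - [0,0,0]
  turn:
    - [0,0,0]
    - [0,0,0]
    - [0,0,0]
    - [0,0,0]
    - [0,0,0]
    - [0,0,0]
    - [0,0,0]
    - [0,0,0]
    - [0,0,0]
    - [0,0,0]

```text
time_s: 14.92
position: [534.3, -13.2, 244.1]
tcp_rot: [3.141, 0.001, 2.849]
contact_force: [0.5, 0.7, -1.5]
grip_width: 13.1
```

Call:
step_arm:
  dp:
    - [0,0,0]
    - [0,0,0]
    - [0,0,0]
    - [0,0,0]
    - [0,0,0]
  turn:
    - [0,0,0]
    - [0,0,0]
    - [0,0,0]
    - [0,0,0]
    - [0,0,0]

```text
time_s: 15.33
position: [534.0, -13.3, 243.2]
tcp_rot: [-3.141, -0.001, 2.849]
contact_force: [-0.1, 0.5, -2.2]
grip_width: 13.1
```

```bash
python3 - <<'E'
from h import *
go(532.7,-12.9,169,163.3)
im=snapshot("side"); t=snapshot("top")
f=lambda i:cv2.resize(i[...,::-1],(400,400),interpolation=cv2.INTER_CUBIC)
cv2.imwrite("pics/s5.png",cv2.hconcat([f(im[90:210,220:340]),f(t[150:290,280:420])]))
E
```

```text
t 15.33 pos [534.  -13.3 243.2] rpy [-180.    -0.   163.2] w 13.1 F [-0.1  0.5 -2.2] M [-0.01 -0.06  0.03] q [ 0.03  0.37 -0.08  1.75  0.03  1.02  1.22]
dp tool [ 1.3  0.  74.2] turn [-0.  -0.  -0.1]
```

View pics/s5.png

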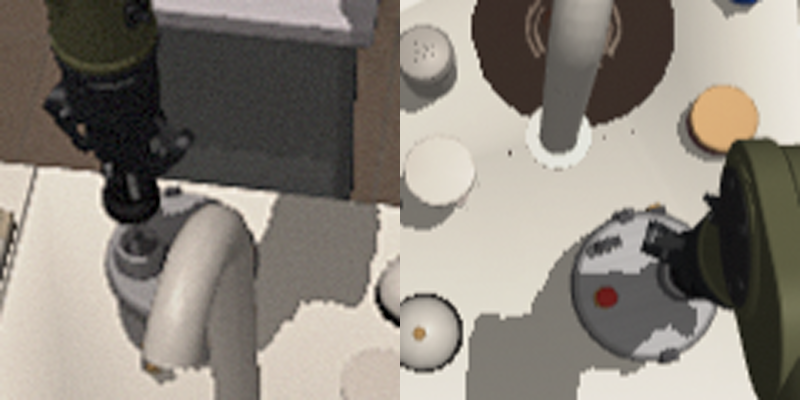

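The side view (cap at about (132,195) in its crop) shows the cap hanging upright in the fingers above the open neck at about (135,245). The top view shows the red knob down at about (606,297), with the bystanders in view where they stood.

```bash
python3 -c "
from cell import *
print(sign_off())"
```

```text
the job is handed in; nothing more can be done
None
```

The pot is vented and opened. I handed the job in at about 15.4 s, with the cap held in the fingers above the open neck.

- **Vent:** I pulled the relief knob up about 12 mm. The force rose from 8 N to 22 N, which showed the stop. I held it there for over 0.5 s, lowered it and let go.
- **Cap direction:** Clockwise, the resistance climbed steadily to 0.44 N·m, so I stopped there and went back. Anticlockwise it turned with almost no torque, and I took it to about 56°.
- **Lift:** A 3 mm test lift felt only about 1 N. I then raised the cap about 70 mm in all.
- **Last checks:**
  - The fingers were 13.1 mm apart on the wing, with about 2 N of downward load and the tool vertical.
  - The tool was about 1.3 mm to the side of the neck position I estimated from the pictures.
  - The side picture shows the cap clear of the open neck. The top picture shows the knob back in.
  - The bystanders in view had not moved. I did not look at the ones outside that last picture, but no move went near them.

I gripped the wing about 6 mm above its centre, higher than planned, and it held. No check failed. The hand-in reported no verdict.

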